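# Check bearing sleeves on the go pin, then hold the good one seated in the V comparator

### The arm

A 6-joint arm with a two-finger parallel gripper is mounted at the origin on a cart in front of the work surface, level with it; the furniture and walls round the work are solid. World frame = base frame: x ahead of the robot, y to its left, z up, the work surface at z = 0. Lengths are in mm, angles in rad, forces in N, time in s.
With the tool pointing down it reaches from about 400 to 825 mm from the base axis. Payload 7 kg.
Tool frame: the origin (TCP) lies midway between the tips of the shut fingers; the grasp point (between the pads) lies arm.hold_point_z behind it (arm.hold_point_z is the distance from the TCP to the grasp point, in mm); z points along the fingers, y is the line along which they close (so a half turn about z gives the same grasp; the last joint's range is limited). The gripper opens to 88 mm and grips with 3 to 60 N. Pads are 19 mm wide; open, the fingers measure 130 mm over their backs; the gripper's body (78 mm by 193 mm) begins 47 mm behind the grasp point.
Start: joints at [1.579, 0.359, 0.012, 0, -1.224, -0.288], TCP at [186.42, 648.724, 226.561] pointing down, gripper open.
Joint ranges: [-3.07, 3.07], [-1.43, 2.12], [-1.02, 1.25], [-3.03, 1.67], [-3.05, -0], [-3.03, 3.03]. Speed limits (rad/s): [2.39, 2.39, 3.01, 3.14, 3.14, 3.14].

### API

Orientations are given as a 3x3 rotation matrix whose columns are the frame's x, y, z axes.
In Python, from station import arm gives the robot as it stands.
- The arm moves only by the shell command python3 -m creep 'ROWS'. ROWS is text: rows parted by semicolons, each of 7 numbers parted by spaces: the shift along the tool's x, y, z in mm, then the turn, a rotation vector about the tool's x, y, z in rad, then the closure, from -1 (fully open) to 1 (shut). A call has 1 to 5 rows; each row shifts and turns the commanded pose from where the row before left it, along the tool's axes as they then stand; what a row does not reach is not made up. A row lasts 1/10 s, in which the tool goes at most 50 mm and 8.59 degrees, less where a joint would pass 70% of its speed; a pose out of reach is approached as far as the arm can. A call is refused whole if a number of a shift passes 50 or a number of a turn 0.15, either way. A call with a gripper value outside its range is refused whole. The fingers move at their own pace and stop on an object; the grip force is fixed at half the most. Time passes only in rows, so rows that do not move let the fingers close. It gives the time, the measured TCP pose, the force, the opening and the grip force at its end, in the units of the state.
- arm.read_state(): the state, without advancing time (a new reading comes with each control period).
- arm.get_image(name): name is "side" or "top" or "wrist"; returns a dict with "frame" (480x640x3 uint8, blue, green, red), "depth" (480x640 float32, mm along the optical axis (not along the pixel's ray), 0 where there is no reading), "fx", "fy", "cx", "cy" (pixels), "origin" and "rotation" of the camera in the world. Camera axes: x right, y down, z forward; pixel columns grow to the right and rows downward; lengths in mm; the calibration is good to about 2 mm. A picture is of the moment at which its call begins.
- arm.finish_job(): hands the job in; it is judged then, once.
The state is a dict: "clock": time; "joint_positions": joint angles; "joint_velocities": joint speeds; "joint_efforts": joint torques, N m; "position": TCP position; "eef_rot": TCP orientation; "ft_force": force on the tool from outside, world axes, zero at the start; "ft_torque": the same for the moment, N m; "opening": finger opening in mm; "finger_force": force on a finger pad.
Only numpy, scipy, OpenCV 4.12 (cv2) and the standard library are available. Lean on these libraries where they do the work, as an engineer would, in place of code of your own. Each camera call takes 0.05 s, during which the arm holds its last target. There are 200 camera calls.

### The job

Two bronze sleeves came back from the lathe, and one of them was not bored out all the way: find out on the steel go pin which one slides fully home against the shoulder, and put the one that stops short in the red reject tray. After the sound sleeve has been home on the pin, lay it in the two V supports of the comparator and press it down against the spring plunger until it sits firmly on both flanks of the V. Finish while still holding it pressed down there, without letting go, and leave the other things on the bench where they are.

Things in the scene. Friction and masses are not known exactly. Their poses are not given: they have to be found in the camera images.
- sleeve_a: bronze sleeve (tube), 90 mm long, 30 mm outside diameter, 18 mm bore at both ends, about 0.3 kg. Origin at its centre, x along its axis. One of sleeve_a and sleeve_b (not told which) is bored through at 18 mm and slides fully home on the go pin; in the other the pin stops after about 10 mm, from either end
- sleeve_b: the other bronze sleeve, outwardly the same; same frame
- sleeve_cradle: fixed blue plastic cradle, 110 x 190 mm, in which the two sleeves lie at the start, side by side along the cradle's x at its y = -50 and +50 mm, axes 34 mm above the bench. Each lies in V notches of two ribs, 9 mm thick, centred 33 mm either side of the middle; the ribs' tops are 28 mm and the floor between them 8 mm above the bench. Origin at the middle of the underside
- pin_shoulder (a point): middle of the shoulder face at the root of the go pin, 75 mm above the bench. Site axes as the stand's: x points from the pin's tip to its shoulder (along the pin, into the post), z up. A sleeve is home when its end face meets the shoulder, its centre then 45 mm on the -x side of this point
- pin_tip (a point): middle of the free end of the go pin, 45 mm on the -x side of the shoulder. Level steel pin of 16 mm diameter, its last 9 mm tapered to 9 mm; nothing but a 12 mm base plate below it, the post behind it is 94 mm high and 54 mm wide
- v_seat (a point): where the centre of a correctly seated sleeve lies: on the axis of the V, midway between the two V supports, 56 mm above the bench. Axes as the comparator's: x along the V, z up
- comparator: fixed bench gauge: two steel 90 degree V supports, 15 mm thick along x, 68 mm wide, tops 54 mm high, centred 31.5 mm either side of the middle along x, so 48 mm are free between them for the fingers, down to a 14 mm base plate (the plunger's 22 mm collar stands there, 31 mm high); a 45 mm high readout box stands 65 to 100 mm on the -x side. Origin at the underside, below v_seat
- v_left: the flanks on the +y side of both V supports, fixed to the comparator: one of the two contact lines. Lapped, lightly oiled steel, slippery (friction about 0.12), as is the plunger's tip. Origin and axes as the comparator's
- v_right: the flanks on the -y side of both V supports, the other contact line; likewise slippery, same origin and axes
- plunger (a joint): travel of the measuring plunger that stands up between the two V supports under the sleeve: 0 = fully up, 0.009 m = stop; about 0.005 m with a sleeve seated on both flanks. The spring pushes up with 5 N at first and 6.5 N at 0.005 m, more than a sleeve weighs, so that a sleeve that is not held down stands off the flanks
- reject_tray: fixed open red tray, 160 (x) x 120 (y) x 32 mm, walls and floor about 4 mm. Origin at the middle of the underside
- caliper: digital caliper lying on the bench, 211 mm long; bystander
- plug_gauge: small hand plug gauge lying on the bench, 110 mm long; bystander
- marker_black: black and white marker, 128 mm; bystander
- oiler: white squeeze bottle with yellow spout, 123 mm high; bystander
- hex_key_set: red folding hex key set, 105 mm; bystander
- screwdriver: orange hand screwdriver, 204 mm; bystander

How it is judged (in metres and radians):
On the way:
1. the sound sleeve has been slid fully home on the go pin: its end face within 3 mm of the shoulder (x of sleeve_a in the frame of pin_shoulder between -0.048 and -0.04 m and y of sleeve_a in the frame of pin_shoulder between -0.004 and 0.004 m and z of sleeve_a in the frame of pin_shoulder between -0.004 and 0.004 m and angle between the x axis of sleeve_a and the x axis of pin_shoulder, either way round below 0.08 rad), for 0.1 s.
At the end, for the whole second after the job is handed in: the sound sleeve lies in the V supports, within 8 mm of centre and 0.05 rad, fingers on it, each flank of the V carrying over 1 N and the plunger in by over 3.8 mm; the other sleeve lies flat and at rest on the floor of the red tray (contact force between sleeve_a and v_left above 1 N and contact force between sleeve_a and v_right above 1 N and value of joint plunger above 0.0038 m and contact force between the fingers and sleeve_a above 1 N and angle between the x axis of sleeve_a and the x axis of v_seat, either way round below 0.05 rad and x of sleeve_a in the frame of v_seat between -0.008 and 0.008 m and distance between sleeve_a and v_seat below 0.009 m and linear speed of sleeve_a below 0.02 m/s and x of sleeve_b in the frame of reject_tray between -0.08 and 0.08 m and y of sleeve_b in the frame of reject_tray between -0.06 and 0.06 m and z of sleeve_b in the frame of reject_tray below 0.03 m and contact force between sleeve_b and reject_tray above 0.5 N and linear speed of sleeve_b below 0.05 m/s); the arm keeps its last pose, push and grip.
It fails at once if a bystander is moved by more than 30 mm (distance of any of caliper, plug_gauge, marker_black, oiler, hex_key_set, screwdriver from where it was at the start of the episode above 0.03 m).
It also fails if it takes over 72 s, if anything falls off the work surface, if the arm or the gripper's body presses on something with over 40 N, if the wrist force passes 120 N, or if a joint passes its speed limit or range.

## Working session

There is one attempt and no reset: what is moved stays moved. The work goes in short steps, Python scripts to look and compute and a shell command to move; the robot and the scene stay as the last step left them, time stands still between calls to the robot, and variables do not carry over. Pictures are saved under pics/ and viewed, at most 10 in all, crops included, and the job is handed in when it is done.

```bash
ls; mkdir -p pics; python3 - <<'E'
from station import arm
import cv2,numpy as np
s=arm.read_state();print(s,arm.hold_point_z)
for n in("top","side"):
    d=arm.get_image(n);cv2.imwrite(f"pics/{n}0.png",d["frame"]);np.savez(f"{n}0.npz",**d)
    print(n,d["fx"],d["cx"],d["cy"],d["origin"],d["rotation"])
E
```

```text
pics
{'clock': 0.0, 'joint_positions': array([ 1.57913895e+00,  3.59396712e-01,  1.10372725e-02, -3.80941234e-04,
       -1.22406800e+00, -2.88104719e-01]), 'joint_velocities': array([ 0.00095412,  0.00051732, -0.00081336,  0.00168349,  0.0002154 ,
       -0.00139131]), 'joint_efforts': array([-6.83139187e-04, -5.82720852e+01,  2.93073517e+01,  6.99724406e+00,
        7.07796498e-03, -1.50551791e-04]), 'position': array([186.26276095, 648.27676948, 225.60137497]), 'eef_rot': array([[ 9.61085344e-01, -2.76251413e-01, -3.44651382e-04],
       [-2.76251602e-01, -9.61083962e-01, -1.63401904e-03],
       [ 1.20161152e-04,  1.66564224e-03, -9.99998606e-01]]), 'ft_force': array([ 0.10528848, -0.23056942, -0.51164318]), 'ft_torque': array([ 0.01960378, -0.02796278, -0.02153144]), 'finger_force': 0.0, 'opening': 87.64630339065107} 18.8
top 567.919897229803 322.5129772671545 241.12980718825008 [ 421.94029737  -67.08320153 1591.98896019] [[ 0.02785356 -0.99673436  0.07579437]
 [-0.9995951  -0.02821402 -0.00368889]
 [ 0.00581531 -0.07566093 -0.99711665]]
side 503.90316591934385 317.25324071349735 239.94740267826515 [  311.05732338 -1308.92784187   710.65279554] [[ 0.98335665 -0.06722221  0.1687924 ]
 [-0.18105243 -0.44006678  0.8795233 ]
 [ 0.01515643 -0.89544536 -0.44491334]]
```

View pics/top0.png

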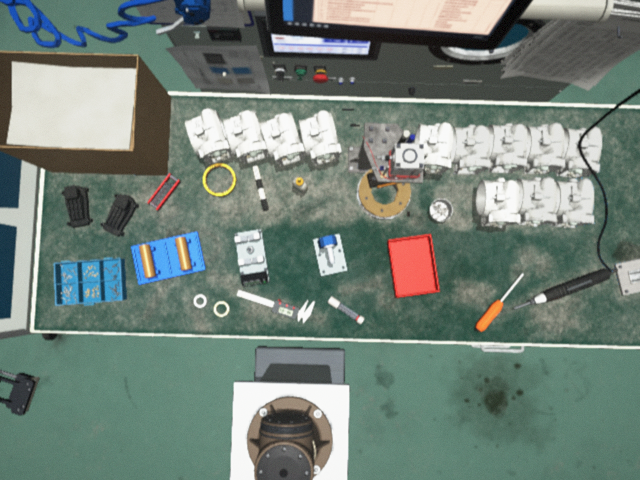

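View pics/side0.png

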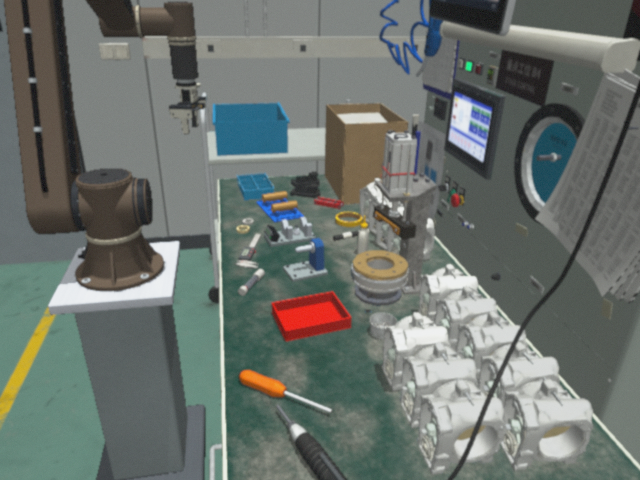

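The top view shows the cradle at (168,258) with sleeves at about (149,262) and (182,255). The comparator is at (252,257), the pin stand at (328,255) and the red tray at (414,266). I'll zoom in on the fixtures.

```bash
python3 - <<'E'
import cv2,numpy as np
t=cv2.imread("pics/top0.png");s=cv2.imread("pics/side0.png")
a=cv2.resize(t[225:300,125:365],None,fx=3.3,fy=3.3,interpolation=cv2.INTER_CUBIC)
b=cv2.resize(s[180:285,225:345],None,fx=3.2,fy=3.2,interpolation=cv2.INTER_CUBIC)
c=np.zeros((a.shape[0]+b.shape[0],max(a.shape[1],b.shape[1]),3),np.uint8)
c[:a.shape[0],:a.shape[1]]=a;c[a.shape[0]:,:b.shape[1]]=b
cv2.imwrite("pics/crop1.png",c);print(c.shape)
E
```

```text
(584, 792, 3)
```

View pics/crop1.png

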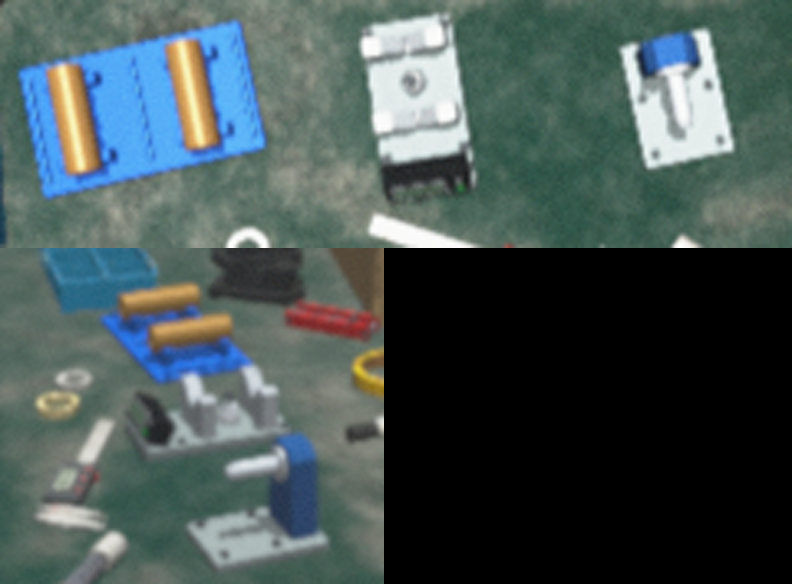

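The crop shows the pin pointing toward the robot, with its blue post on the far side. The comparator's V supports run along the image's vertical, with the readout box nearest the robot. Next I'll measure with masks and depth.

```bash
cat > h.py <<'E'
import cv2,numpy as np
def load(n): return dict(np.load(n))
def cloud(d):
    v,u=np.mgrid[:480,:640];z=d["depth"].astype(float)
    p=np.stack([(u-d["cx"])/d["fx"]*z,(v-d["cy"])/d["fy"]*z,z],-1)
    return p@np.array(d["rotation"]).T+np.array(d["origin"])
def ray(d,uv,h):
    uv=np.atleast_2d(uv).astype(float)
    r=np.c_[(uv[:,0]-d["cx"])/d["fx"],(uv[:,1]-d["cy"])/d["fy"],np.ones(len(uv))]@np.array(d["rotation"]).T
    o=np.array(d["origin"]);return o+r*((h-o[2])/r[:,2])[:,None]
def blobs(m,amin=30):
    m=cv2.morphologyEx(m.astype(np.uint8)*255,cv2.MORPH_OPEN,np.ones((2,2),np.uint8))
    cs,_=cv2.findContours(m,cv2.RETR_EXTERNAL,cv2.CHAIN_APPROX_NONE)
    return sorted([c for c in cs if cv2.contourArea(c)>amin],key=cv2.contourArea,reverse=True)
def rect(d,c,h):
    w=ray(d,c[:,0,:],h)[:,:2].astype(np.float32)
    (x,y),(a,b),t=cv2.minAreaRect(w)
    if a<b: a,b,t=b,a,t+90
    return np.round([x,y,a,b,(t+90)%180-90],1)
E
python3 - <<'E'
from h import *
d=load("top0.npz");f=d["frame"];hsv=cv2.cvtColor(f,cv2.COLOR_BGR2HSV)
H,S,V=[hsv[...,i].astype(int) for i in range(3)]
P=cloud(d)
def roi(a,b,c,e):
    m=np.zeros((480,640),bool);m[c:e,a:b]=1;return m
for nm,m,h in [("sleeve",(H>8)&(H<25)&(S>90)&roi(125,210,225,295),34),
 ("cradle",((H>100)&(H<125)&(S>120)|(H>8)&(H<25)&(S>90))&roi(125,210,225,295),8),
 ("post",(H>100)&(H<125)&(S>120)&roi(300,350,225,290),94),
 ("stand",(S<60)&(V>130)&roi(305,360,225,280),12),
 ("comp",(S<60)&(V>110)&roi(228,275,225,290),14),
 ("tray",((H<8)|(H>172))&(S>150)&roi(375,450,225,310),32)]:
    for c in blobs(m)[:2]:
        mm=np.zeros((480,640),np.uint8);cv2.drawContours(mm,[c],-1,1,-1);z=P[...,2][mm>0]
        print(nm,rect(d,c,h),"z",np.round(np.percentile(z,[2,50,98]),0),c[:,0].mean(0).round(0))
bg=P[300:310,160:190,2];print("bench z",np.median(bg),bg.std())
E
```

```text
sleeve [493.1 305.9  86.   26.2  13.9] z [31. 47. 55.] [184. 255.]
sleeve [472.1 396.5  86.9  13.2  13.3] z [29. 44. 54.] [150. 261.]
cradle [481.5 354.4 193.7 113.1 -75.8] z [-0. 10. 52.] [166. 258.]
post [536.6 -86.8  44.2  25.2 -75.4] z [ 67.  93. 100.] [328. 241.]
stand [502.5 -97.  107.7  79.3  14. ] z [-1. 13. 88.] [331. 255.]
comp [489.6 126.6 177.9 119.9   1.6] z [-3. 14. 57.] [246. 255.]
tray [ 478.4 -325.8  161.6  123.     9.4] z [-3.  5. 35.] [414. 267.]
bench z 2.4569630505469604 91.67931053658997
```

```bash
cat >> h.py <<'E'
def delta(s,x,y,z,yaw):
    "print tool-axis deltas: turn about z first, then shift in turned axes (tool down)"
    R=np.array(s["eef_rot"]);a=np.arctan2(R[1,0],R[0,0]);t=np.radians(yaw);dp=np.array([x,y,z])-s["position"]
    c,n=np.cos(t),np.sin(t);print("turn z",round(-(t-a),4),"then shift",np.round([c*dp[0]+n*dp[1],n*dp[0]-c*dp[1],-dp[2]],1),"pos",np.round(s["position"],1),"tilt",np.round(R[:2,2],4),"yaw",np.degrees(a).round(2),"F",np.round(s["ft_force"],1),"open",round(s["opening"],1),"t",s["clock"])
E
python3 -m creep '0 0 0 0 0 -0.131 -1;0 0 0 0 0 -0.131 -1;0 0 0 0 0 -0.131 -1;0 0 0 0 0 -0.131 -1;21 40 0 0 0 0 -1'
python3 -m creep '21.5 40.6 0 0 0 0 -1;21.5 40.6 0 0 0 0 -1;21.5 40.6 0 0 0 0 -1;21.5 40.6 0 0 0 0 -1;21.5 40.6 0 0 0 0 -1'
python3 -m creep '21.5 40.6 0 0 0 0 -1;21.5 40.6 0 0 0 0 -1;21.5 40.6 0 0 0 0 -1;21.5 40.6 0 0 0 0 -1;0 0 0 0 0 0 -1'
python3 - <<'E'
from h import *
from station import arm
d=arm.get_image("wrist");np.savez("w1.npz",**d);cv2.imwrite("pics/w1.png",d["frame"])
s=arm.read_state();delta(s,493.6,305.9,226,14)
print(d["origin"],d["rotation"],d["fx"],d["cx"],d["cy"])
E
```

```text
clock: 0.6
position: [214.5, 617.0, 224.9]
eef_rot: [[0.968, 0.25, -0.0], [0.25, -0.968, -0.001], [-0.0, 0.001, -1.0]]
ft_force: [0.8, -0.1, -0.5]
opening: 87.7
finger_force: 0.0
clock: 1.1
position: [370.6, 442.3, 226.4]
eef_rot: [[0.97, 0.242, -0.0], [0.242, -0.97, -0.0], [-0.0, 0.0, -1.0]]
ft_force: [0.4, 0.2, -0.5]
opening: 87.4
finger_force: 0.0
clock: 1.6
position: [494.9, 303.3, 226.1]
eef_rot: [[0.971, 0.237, -0.001], [0.237, -0.971, -0.001], [-0.001, 0.001, -1.0]]
ft_force: [0.1, 0.6, -0.6]
opening: 87.8
finger_force: 0.0
turn z -0.0043 then shift [ 0.  -1.1  0.1] pos [493.8 304.9 226.1] tilt [-0.0007 -0.0008] yaw 13.75 F [ 0.9  0.4 -1.4] open 87.4 t 1.65
[571.09913948 322.8155978  384.54774104] [[ 0.23827777 -0.92980493 -0.28051113]
 [-0.97119552 -0.22760989 -0.07051952]
 [ 0.00172229  0.28923438 -0.95725676]] 359.17891281011225 321.4927063045236 235.36698549804655
```

View pics/w1.png

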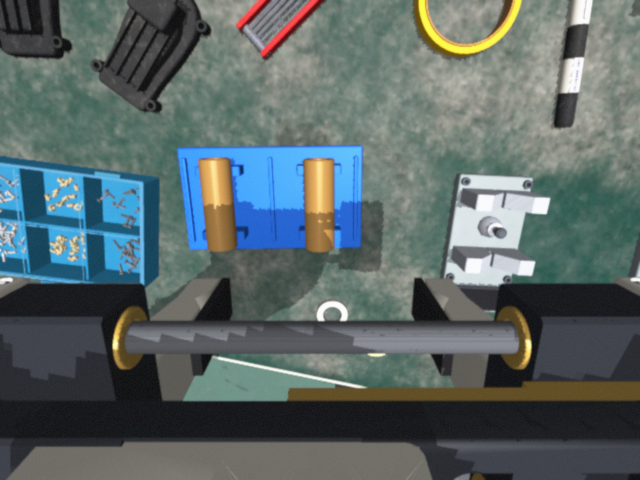

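The wrist view shows the sleeves at about (218,205) and (320,205) in the cradle and the comparator at (490,230).

```bash
python3 - <<'E'
from h import *
d=load("w1.npz");f=d["frame"];hsv=cv2.cvtColor(f,cv2.COLOR_BGR2HSV)
H,S,V=[hsv[...,i].astype(int) for i in range(3)]
R=np.zeros((480,640),bool);R[130:256,170:370]=1;P=cloud(d)
br=(H>8)&(H<25)&(S>90)&R
for c in blobs(br,200)[:2]:
    print("sleeve",rect(d,c,34),cv2.boundingRect(c))
    mm=np.zeros((480,640),np.uint8);cv2.drawContours(mm,[c],-1,1,-1);q=P[mm>0];t=q[q[:,2]>np.percentile(q[:,2],90)-3]
    print(" top",np.percentile(q[:,2],[50,95]).round(1),t.mean(0).round(1))
for c in blobs((((H>100)&(H<125)&(S>120))|br)&R,200)[:1]: print("cradle8",rect(d,c,8))
E
```

```text
sleeve [472.5 403.   94.4  29.2  14.4] (200, 159, 37, 94)
 top [47.4 49.8] [477.7 403.5  50.1]
sleeve [495.4 305.2  94.7  28.   14.4] (305, 160, 30, 94)
 top [47.8 50. ] [500.9 307.5  50.3]
cradle8 [484.2 353.7 191.  115.4 -75.7]
```

```bash

python3 -m creep '1 -0.7 45 0 0 -0.006 -1;0 0 45 0 0 0 -1;0 0 45 0 0 0 -1;0 0 40 0 0 0 -1;0 0 21 0 0 0 -1'
python3 -m creep '0 0 15 0 0 0 -1;0 0 0 0 0 0 -1;0 0 0 0 0 0 -1;0 0 0 0 0 0 1;0 0 0 0 0 0 1'
python3 -m creep '0 0 0 0 0 0 1;0 0 0 0 0 0 1;0 0 0 0 0 0 1;0 0 0 0 0 0 1;0 0 0 0 0 0 1'
python3 -m creep '0 0 0 0 0 0 1;0 0 0 0 0 0 1;0 0 0 0 0 0 1;0 0 0 0 0 0 1;0 0 0 0 0 0 1'
```

```text
clock: 2.15
position: [491.1, 307.3, 26.9]
eef_rot: [[0.969, 0.248, -0.004], [0.248, -0.969, -0.003], [-0.004, 0.002, -1.0]]
ft_force: [0.1, -0.8, -0.3]
opening: 87.9
finger_force: 0.0
clock: 2.65
position: [493.8, 308.9, 16.8]
eef_rot: [[0.969, 0.248, 0.001], [0.248, -0.969, 0.002], [0.002, -0.001, -1.0]]
ft_force: [-0.3, 0.5, -0.0]
opening: 77.0
finger_force: 0.0
clock: 3.15
position: [493.4, 308.1, 15.6]
eef_rot: [[0.969, 0.247, -0.0], [0.247, -0.969, 0.0], [0.0, -0.0, -1.0]]
ft_force: [-0.2, 0.5, 0.6]
opening: 37.5
finger_force: 0.0
clock: 3.65
position: [493.8, 305.5, 15.8]
eef_rot: [[0.969, 0.248, -0.001], [0.248, -0.969, -0.004], [-0.001, 0.003, -1.0]]
ft_force: [6.4, -10.7, 4.5]
opening: 29.5
finger_force: 30.0
```

```bash

python3 -m creep '0 0 -10 0 0 0 1;0 0 -30 0 0 0 1;0 0 -45 0 0 0 1;0 0 -45 0 0 0 1;0 0 -45 0 0 0 1'
python3 -m creep '-10 30 -25 0 0 0 1;-15 40 0 0 0 0 1;-15 40 0 0 0 0 1;-15 40 0 0 0 0 1;-15 40 0 0 0 0 1'
python3 -m creep '-15 40 0 0 0 0 1;-15 40 0 0 0 0 1;-5 9 0 0 0 0 1;0 0 0 0 0 0 1;0 0 0 0 0 0 1'
python3 - <<'E'
from h import *
from station import arm
d=arm.get_image("wrist");np.savez("w2.npz",**d);cv2.imwrite("pics/w2.png",d["frame"])
s=arm.read_state();delta(s,460,10,226,14)
E
```

```text
clock: 4.15
position: [492.8, 307.9, 192.2]
eef_rot: [[0.969, 0.248, -0.001], [0.248, -0.969, -0.0], [-0.001, 0.0, -1.0]]
ft_force: [1.5, 2.1, -2.8]
opening: 29.1
finger_force: 30.0
clock: 4.65
position: [471.6, 105.3, 215.6]
eef_rot: [[0.969, 0.248, -0.0], [0.248, -0.969, 0.0], [-0.0, -0.001, -1.0]]
ft_force: [1.9, 0.4, -2.5]
opening: 29.6
finger_force: 30.0
clock: 5.15
position: [460.8, 12.1, 215.6]
eef_rot: [[0.969, 0.247, 0.0], [0.247, -0.969, 0.0], [0.0, -0.0, -1.0]]
ft_force: [-0.2, 0.5, -3.3]
opening: 29.2
finger_force: 30.0
turn z 0.0061 then shift [ -1.5   2.2 -10.4] pos [460.9  12.5 215.6] tilt [0.0002 0.0004] yaw 14.35 F [ 0.2  1.5 -3.5] open 29.7 t 5.2
```

View pics/w2.png

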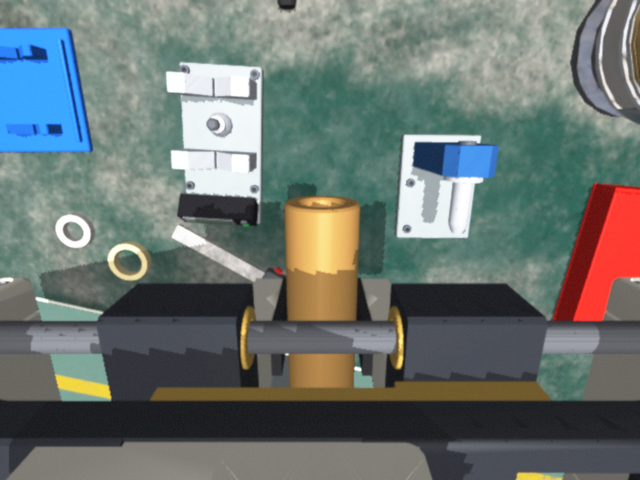

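The wrist view shows the pin from about (461,235) at the tip up to its blue post at (462,160). The comparator supports are at (210,84) and (212,160), and the held sleeve's front end is at (322,203).

```bash
python3 - <<'E'
from h import *
from station import arm
d=load("w2.npz");P=cloud(d);s=arm.read_state()
def sel(a,b,c,e,lo,hi):
    m=np.zeros((480,640),bool);m[c:e,a:b]=1;return m&(P[...,2]>lo)&(P[...,2]<hi)&(d["depth"]>0)
def rc(q): 
    r=cv2.minAreaRect(q[:,:2].astype(np.float32));return np.round([*r[0],*r[1],r[2]],1)
m=sel(435,490,172,242,62,90)
m[:180]=0
q=P[m];print("pin n",len(q),rc(q),"ztop",np.percentile(q[:,2],[50,90,98]).round(1))
# per-row ridge
for v in range(182,238,5):
    u=np.where(m[v])[0]
    if len(u)>2: print(v,u.min(),u.max(),P[v,u].mean(0).round(1),P[v,u,2].max().round(1), "axis@75",ray(d,[(u.min()+u.max())/2,v],75)[0].round(1))
q=P[sel(400,505,135,190,88,105)];print("post",rc(q),q[:,2].mean().round(1))
for nm,a in(("sup+",(160,260,68,110)),("sup-",(160,260,140,185))):
    q=P[sel(*a,44,62)];print(nm,rc(q),np.percentile(q[:,2],[5,50,95]).round(1))
q=P[sel(175,268,60,230,8,20)];print("base",rc(q))
q=P[sel(205,235,110,140,24,60)];print("plunger",q.mean(0).round(1),q[:,2].max())
# sleeve in tool frame
m=np.zeros((480,640),bool);m[195:280,280:365]=1
hsv=cv2.cvtColor(d["frame"],cv2.COLOR_BGR2HSV);m&=(hsv[...,0]>8)&(hsv[...,0]<25)&(hsv[...,1]>90)
t=(P[m]-s["position"])@s["eef_rot"]
print("sleeve tool x",np.percentile(t[:,0],[1,50,99]).round(1),"y",np.percentile(t[:,1],[1,50,99]).round(1),"ztop",np.percentile(t[:,2],[1,5,50]).round(1))
for a in(20,28,36,43):
    k=t[abs(t[:,0]-a)<2];k=k[k[:,2]<np.percentile(k[:,2],30)];print(a,k.mean(0).round(1),k[:,2].min().round(1))
E
```

```text
pin n 1041 [504.7 -97.4  47.3  27.6  19.3] ztop [82.  84.  88.8]
182 453 481 [524.7 -89.9  86.7] 89.9 axis@75 [524.5 -96.1  75. ]
187 452 471 [519.8 -90.4  81.5] 85.1 axis@75 [519.4 -93.2  75. ]
192 451 471 [515.8 -91.7  80.9] 84.9 axis@75 [515.4 -94.3  75. ]
197 451 470 [511.8 -92.6  81.4] 84.7 axis@75 [511.3 -95.4  75. ]
202 450 469 [507.6 -93.4  81.1] 84.1 axis@75 [507.  -96.1  75. ]
207 451 469 [503.8 -95.1  81.6] 83.9 axis@75 [503.1 -98.   75. ]
212 449 468 [499.4 -95.7  81. ] 84.1 axis@75 [498.7 -98.3  75. ]
217 449 467 [495.3 -96.6  81.5] 84.5 axis@75 [494.4 -99.5  75. ]
222 448 467 [491.1 -97.7  81.4] 84.7 axis@75 [ 490.1 -100.6   75. ]
227 449 465 [486.9 -99.   81.1] 84.0 axis@75 [ 485.8 -101.8   75. ]
232 451 462 [ 482.3 -100.8   79.7] 81.9 axis@75 [ 481.5 -102.9   75. ]
post [539.1 -87.8  28.7  38.7  14. ] 93.2
sup+ [546.4 131.9  15.2  68.7  11.1] [45.2 53.5 55.3]
sup- [484.7 119.9  15.2  68.4  10.9] [45.1 53.7 55.3]
base [486.8 127.1 162.   89.8  11. ]
plunger [516.1 123.4  34.9] 48.32564619576391
sleeve tool x [21.7 39.  50.2] y [-14.2  -0.3  14. ] ztop [-34.7 -34.1 -31.4]
20 [ 21.5  -1.1 -28.6] -30.1
28 [ 28.1  -0.  -33.8] -35.2
36 [ 36.   -0.1 -33.7] -35.1
43 [ 43.   -0.1 -33.7] -34.9
```

```bash

python3 -m creep '-20 33 0 0 0 0.006 1;-25 42 0 0 0 0 1;-25 42 20 0 0 0 1;0 0 45 0 0 0 1;0 0 45 0 0 0 1'
python3 -m creep '0 0 35 0 0 0 1;0 0 13 0 0 0 1;0 0 0 0 0 0 1;0 0 0 0 0 0 1;0 0 0 0 0 0 1'
python3 - <<'E'
from h import *
from station import arm
d=arm.get_image("wrist");np.savez("w3.npz",**d);cv2.imwrite("pics/w3.png",d["frame"])
s=arm.read_state();delta(s,421,-117.7,56.8,14)
E
```

```text
clock: 5.7
position: [423.0, -116.4, 106.3]
eef_rot: [[0.971, 0.241, 0.004], [0.241, -0.971, 0.001], [0.004, 0.0, -1.0]]
ft_force: [0.4, 0.7, -3.9]
opening: 29.2
finger_force: 30.0
clock: 6.2
position: [423.4, -115.6, 59.7]
eef_rot: [[0.97, 0.243, 0.002], [0.243, -0.97, 0.0], [0.002, 0.0, -1.0]]
ft_force: [0.5, -0.2, -3.1]
opening: 29.7
finger_force: 30.0
turn z 0.0007 then shift [-2.7  1.4  3. ] pos [ 423.3 -115.7   59.8] tilt [0.0024 0.0003] yaw 14.04 F [ 0.1  0.2 -3.3] open 29.4 t 6.25
```

View pics/w3.png

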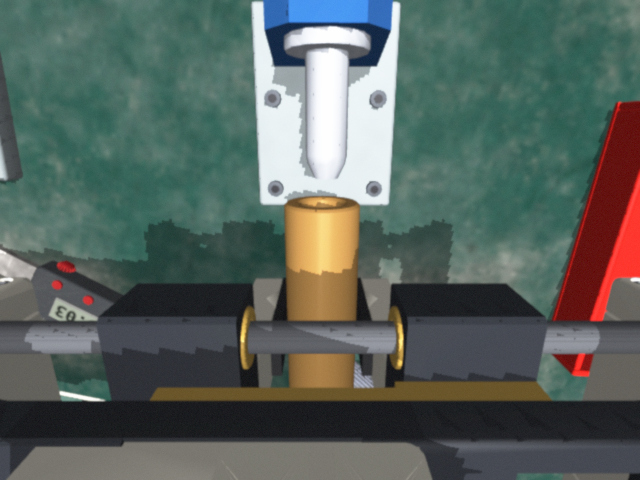

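The pin (columns about 306–348, tip (326,178)) lies a few pixels right of the sleeve (286–359). I'll work out the offset in the tool frame.

```bash
python3 - <<'E'
from h import *
from station import arm
d=load("w3.npz");s=arm.read_state();P=cloud(d)
g=cv2.GaussianBlur(d["frame"],(3,3),0);hsv=cv2.cvtColor(g,cv2.COLOR_BGR2HSV)
T=lambda p:(p-s["position"])@s["eef_rot"]
br=(hsv[...,0]>8)&(hsv[...,0]<25)&(hsv[...,1]>90)
for v in(210,225,240,255,265):
    u=np.where(br[v,270:380])[0]+270;c=(u.min()+u.max())/2;print("sl",v,u.min(),u.max(),T(ray(d,[c,v],s["position"][2]+18.5))[0].round(1))
for v in range(70,182,10):
    u=np.where((P[v,285:370,2]>55)&(P[v,285:370,2]<95))[0]+285
    if len(u)>3:print("pin",v,u.min(),u.max(),T(ray(d,[(u.min()+u.max())/2,v],75))[0].round(1),"crest z",np.percentile(P[v,u,2],90).round(1))
m=np.zeros((480,640),bool);m[200:262,295:350]=1;q=T(P[m]);print("sleeve crest tool z",np.percentile(q[:,2],[3,10,30]).round(1),"world",np.percentile(P[m][:,2],[97,90]).round(1))
k=np.array([u for u in range(0)])
E
```

```text
sl 210 285 359 [ 47.1  -0.5 -18.4]
sl 225 285 358 [ 40.9  -0.6 -18.4]
sl 240 285 358 [ 34.5  -0.6 -18.4]
sl 255 286 357 [ 28.   -0.6 -18.4]
sl 265 286 357 [ 23.6  -0.6 -18.4]
pin 70 305 348 [ 98.8   1.1 -15. ] crest z 83.8
pin 80 305 348 [ 95.4   1.1 -15. ] crest z 83.3
pin 90 305 348 [ 91.9   1.1 -15. ] crest z 83.6
pin 100 305 347 [ 88.4   1.  -15. ] crest z 83.5
pin 110 306 347 [ 84.9   1.2 -15. ] crest z 83.1
pin 120 306 347 [ 81.3   1.2 -15. ] crest z 83.6
pin 130 306 347 [ 77.7   1.2 -15. ] crest z 83.9
pin 140 306 346 [ 74.    1.1 -15.1] crest z 82.9
pin 150 306 346 [ 70.2   1.1 -15.1] crest z 83.4
pin 160 307 345 [ 66.4   1.1 -15.1] crest z 83.4
pin 170 311 341 [ 62.5   1.1 -15.1] crest z 82.2
sleeve crest tool z [-34.3 -33.8 -33. ] world [94.2 93.7]
```

```bash

python3 -m creep '0 1.7 3.2 0 0 0 1;0 0 0 0 0 0 1;5 0 0 0 0 0 1;5 0 0 0 0 0 1;5 0 0 0 0 0 1'
python3 -m creep '2 0 0 0 0 0 1;2 0 0 0 0 0 1;2 0 0 0 0 0 1;0 0 0 0 0 0 1;0 0 0 0 0 0 1'
python3 - <<'E'
from h import *
from station import arm
delta(arm.read_state(),421,-117.7,56.8,14)
E
```

```text
clock: 6.75
position: [437.8, -114.1, 55.6]
eef_rot: [[0.97, 0.242, 0.0], [0.242, -0.97, 0.0], [0.0, 0.0, -1.0]]
ft_force: [0.2, -0.9, -2.8]
opening: 29.7
finger_force: 30.0
clock: 7.25
position: [443.0, -112.7, 55.5]
eef_rot: [[0.97, 0.242, 0.0], [0.242, -0.97, 0.0], [0.0, 0.0, -1.0]]
ft_force: [-1.0, -0.1, -3.2]
opening: 29.3
finger_force: 30.0
turn z -0.0001 then shift [-22.6  -0.5  -1.3] pos [ 443.  -112.7   55.5] tilt [0.0004 0.0001] yaw 13.99 F [-1.  -0.1 -3.2] open 29.3 t 7.25
```

```bash

python3 -m creep '0 0 -0.7 0 0 0 1;2 0 0 0 0 0 1;2 0 0 0 0 0 1;2 0 0 0 0 0 1;0 0 0 0 0 0 1'
python3 -m creep '2 0 0 0 0 0 1;2 0 0 0 0 0 1;2 0 0 0 0 0 1;0 0 0 0 0 0 1;0 0 0 0 0 0 1'
```

```text
clock: 7.75
position: [449.0, -111.3, 56.1]
eef_rot: [[0.97, 0.242, 0.0], [0.242, -0.97, -0.0], [0.0, 0.0, -1.0]]
ft_force: [0.1, -0.3, -3.2]
opening: 29.5
finger_force: 30.0
clock: 8.25
position: [454.5, -109.9, 56.1]
eef_rot: [[0.97, 0.242, -0.0], [0.242, -0.97, -0.0], [-0.0, -0.0, -1.0]]
ft_force: [-0.4, 0.3, -4.1]
opening: 29.2
finger_force: 30.0
```

```bash

python3 -m creep '4 0 0 0 0 0 1;4 0 0 0 0 0 1;4 0 0 0 0 0 1;4 0 0 0 0 0 1;0 0 0 0 0 0 1'
python3 -m creep '3 0 0 0 0 0 1;2 0 0 0 0 0 1;1 0 0 0 0 0 1;0 0 0 0 0 0 1;0 0 0 0 0 0 1'
```

```text
clock: 8.75
position: [470.8, -105.9, 56.1]
eef_rot: [[0.97, 0.242, 0.0], [0.242, -0.97, -0.0], [0.0, 0.0, -1.0]]
ft_force: [0.3, -0.3, -3.2]
opening: 29.5
finger_force: 30.0
clock: 9.25
position: [475.7, -104.6, 56.1]
eef_rot: [[0.97, 0.242, -0.0], [0.242, -0.97, 0.0], [-0.0, -0.0, -1.0]]
ft_force: [-0.4, 0.0, -3.9]
opening: 29.6
finger_force: 30.0
```

```bash

python3 -m creep '1.5 0 0 0 0 0 1;0 0 0 0 0 0 1;1.5 0 0 0 0 0 1;0 0 0 0 0 0 1;0 0 0 0 0 0 1'
python3 -m creep '1.5 0 0 0 0 0 1;0 0 0 0 0 0 1;0 0 0 0 0 0 1'
```

```text
clock: 9.75
position: [476.2, -104.4, 55.6]
eef_rot: [[0.97, 0.241, -0.004], [0.241, -0.97, -0.001], [-0.004, -0.001, -1.0]]
ft_force: [-7.2, -1.5, 1.9]
opening: 29.3
finger_force: 30.0
clock: 10.05
position: [476.2, -104.4, 55.5]
eef_rot: [[0.971, 0.241, -0.007], [0.241, -0.971, -0.001], [-0.007, -0.001, -1.0]]
ft_force: [-12.1, -1.6, 6.4]
opening: 29.0
finger_force: 30.0
```

```bash
python3 - <<'E'
from h import *
from station import arm
d=arm.get_image("wrist");cv2.imwrite("pics/w4.png",cv2.resize(d["frame"][120:280,240:400],None,fx=3,fy=3))
E
```

```text
(no output)
```

View pics/w4.png

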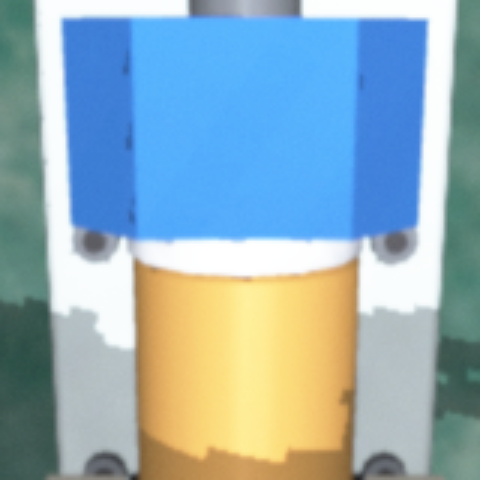

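The sleeve's end face sits flush on the pin's white shoulder flange, at row 275 of the crop, so this sleeve is the sound one. I'll put it back in its cradle notches and take the other one to the tray.

```bash

python3 -m creep '-3 0 0 0 0 0 1;-10 0 0 0 0 0 1;-15 0 0 0 0 0 1;-15 0 0 0 0 0 1;-15 0 0 0 0 0 1'
python3 -m creep '-10 0 0 0 0 0 1;-2 0 -20 0 0 0 1;0 0 -40 0 0 0 1;0 0 -40 0 0 0 1;0 -20 -30 0 0 0 1'
python3 -m creep '15 -44 0 0 0 0 1;15 -44 0 0 0 0 1;15 -44 0 0 0 0 1;15 -44 0 0 0 0 1;15 -44 0 0 0 0 1'
python3 -m creep '15 -44 0 0 0 0 1;15 -44 0 0 0 0 1;15 -44 0 0 0 0 1;0 0 0 0 0 0 1;0 0 0 0 0 0 1'
python3 - <<'E'
from h import *
from station import arm
delta(arm.read_state(),493.9,305.8,15.8,14.2)
E
```

```text
clock: 10.6
position: [422.4, -117.8, 56.1]
eef_rot: [[0.97, 0.242, 0.0], [0.242, -0.97, 0.0], [0.0, -0.0, -1.0]]
ft_force: [-0.1, 0.4, -3.0]
opening: 29.8
finger_force: 30.0
clock: 11.1
position: [407.8, -101.8, 188.6]
eef_rot: [[0.971, 0.24, 0.003], [0.24, -0.971, -0.0], [0.002, 0.001, -1.0]]
ft_force: [1.8, 0.2, -3.1]
opening: 29.3
finger_force: 30.0
clock: 11.6
position: [426.4, 132.2, 186.5]
eef_rot: [[0.97, 0.242, 0.001], [0.242, -0.97, 0.001], [0.001, -0.001, -1.0]]
ft_force: [1.4, -0.5, -2.7]
opening: 29.7
finger_force: 30.0
clock: 12.1
position: [438.1, 270.0, 185.5]
eef_rot: [[0.97, 0.243, -0.001], [0.243, -0.97, -0.001], [-0.001, 0.001, -1.0]]
ft_force: [-1.4, -0.2, -3.9]
opening: 29.4
finger_force: 30.0
turn z -0.002 then shift [ 62.8 -21.  169.7] pos [438.1 270.  185.5] tilt [-0.0009 -0.0009] yaw 14.09 F [-1.4 -0.2 -3.9] open 29.4 t 12.1
```

```bash

python3 -m creep '31 -10.5 0 0 0 0 1;31.8 -10.5 0 0 0 0 1;0 0 45 0 0 0 1;0 0 45 0 0 0 1;0 0 40 0 0 0 1'
python3 -m creep '0 0 15 0 0 0 1;0 0 10 0 0 0 1;0 0 0 0 0 0 1;0 0 0 0 0 0 1'
python3 - <<'E'
from h import *
from station import arm
delta(arm.read_state(),493.9,305.8,15.8,14.2)
E
```

```text
clock: 12.6
position: [494.2, 303.2, 54.6]
eef_rot: [[0.971, 0.24, -0.0], [0.24, -0.971, -0.0], [-0.0, -0.0, -1.0]]
ft_force: [-0.0, 0.3, -3.2]
opening: 29.2
finger_force: 30.0
clock: 13.0
position: [495.3, 305.2, 32.3]
eef_rot: [[0.97, 0.242, 0.001], [0.242, -0.97, 0.001], [0.002, -0.001, -1.0]]
ft_force: [0.4, 1.1, -2.6]
opening: 29.7
finger_force: 30.0
turn z -0.0038 then shift [-1.2 -0.9 16.5] pos [495.3 305.2  32.3] tilt [0.0013 0.0011] yaw 13.98 F [ 0.4  1.1 -2.6] open 29.7 t 13.0
```

```bash

python3 -m creep '-1.2 -0.9 8 0 0 -0.004 1;0 0 5 0 0 0 1;0 0 2.5 0 0 0 1;0 0 0 0 0 0 1;0 0 0 0 0 0 1'
python3 -m creep '0 0 0 0 0 0 -1;0 0 0 0 0 0 -1;0 0 0 0 0 0 -1;0 0 0 0 0 0 -1;0 0 0 0 0 0 -1'
python3 -m creep '0 0 0 0 0 0 -1;0 0 0 0 0 0 -1;0 0 0 0 0 0 -1;0 0 -20 0 0 0 -1;0 0 -40 0 0 0 -1'
python3 -m creep '0 0 -45 0 0 0 -1;0 -30 -20 0 0 0 -1;0 -40 0 0 0 0 -1;0 -30 0 0 0 0 -1;0 0 0 0 0 0 -1'
python3 - <<'E'
from h import *
from station import arm
delta(arm.read_state(),470.5,402.7,15.8,14.2)
d=arm.get_image("wrist");np.savez("w5.npz",**d);P=cloud(d)
hsv=cv2.cvtColor(d["frame"],cv2.COLOR_BGR2HSV);m=(hsv[...,0]>8)&(hsv[...,0]<25)&(hsv[...,1]>90)
R=P[...,0]<560;R&=(P[...,2]>15)&(P[...,1]>250)&(P[...,1]<450)&(P[...,2]<60)
for c in blobs(m&R,200)[:3]: print(rect(d,c,34),cv2.boundingRect(c))
E
```

```text
clock: 13.5
position: [493.3, 305.3, 15.9]
eef_rot: [[0.969, 0.246, -0.0], [0.246, -0.969, -0.001], [-0.0, 0.001, -1.0]]
ft_force: [0.6, -3.7, 2.0]
opening: 29.6
finger_force: 30.0
clock: 14.0
position: [493.3, 305.9, 15.7]
eef_rot: [[0.969, 0.246, 0.0], [0.246, -0.969, 0.0], [0.0, -0.0, -1.0]]
ft_force: [0.3, 0.1, -0.2]
opening: 63.7
finger_force: 0.0
clock: 14.5
position: [491.6, 304.0, 73.3]
eef_rot: [[0.969, 0.245, -0.005], [0.245, -0.969, -0.005], [-0.006, 0.004, -1.0]]
ft_force: [0.0, 0.8, 0.4]
opening: 87.5
finger_force: 0.0
clock: 15.0
position: [468.0, 405.9, 140.8]
eef_rot: [[0.969, 0.248, 0.001], [0.248, -0.969, 0.001], [0.001, -0.001, -1.0]]
ft_force: [0.4, -0.4, -0.2]
opening: 87.7
finger_force: 0.0
turn z 0.003 then shift [  1.6   3.7 125. ] pos [468.  405.9 140.8] tilt [0.0008 0.0012] yaw 14.37 F [ 0.4 -0.4 -0.2] open 87.7 t 15.0
[495.2 304.5  96.9  31.4  15. ] (435, 169, 52, 122)
[472.4 402.6  96.3  28.6  14.7] (309, 166, 39, 122)
```

```bash

python3 -m creep '2 3.4 40 0 0 0 -1;0 0 45 0 0 0 -1;0 0 30 0 0 0 -1;0 0 10 0 0 0 -1;0 0 0 0 0 0 1'
python3 -m creep '0 0 0 0 0 0 1;0 0 0 0 0 0 1;0 0 0 0 0 0 1;0 0 0 0 0 0 1;0 0 0 0 0 0 1'
python3 -m creep '0 0 0 0 0 0 1;0 0 0 0 0 0 1;0 0 0 0 0 0 1;0 0 0 0 0 0 1;0 0 0 0 0 0 1'
python3 -m creep '0 0 0 0 0 0 1;0 0 0 0 0 0 1;0 0 -10 0 0 0 1;0 0 -30 0 0 0 1;0 0 -45 0 0 0 1'
python3 -m creep '0 0 -45 0 0 0 1;0 20 -20 0 0 0 1;0 40 0 0 0 0 1;0 0 0 0 0 0 1'
python3 - <<'E'
from h import *
from station import arm
delta(arm.read_state(),478.4,-325.8,100,9.4)
E
```

```text
clock: 15.55
position: [471.2, 398.5, 14.4]
eef_rot: [[0.969, 0.245, -0.002], [0.245, -0.969, -0.003], [-0.002, 0.002, -1.0]]
ft_force: [0.0, -0.1, 1.1]
opening: 83.6
finger_force: 0.0
clock: 16.05
position: [471.6, 400.1, 16.3]
eef_rot: [[0.969, 0.246, 0.001], [0.246, -0.969, 0.001], [0.001, -0.001, -1.0]]
ft_force: [-0.4, 0.0, -0.2]
opening: 45.2
finger_force: 0.0
clock: 16.55
position: [471.8, 402.2, 16.4]
eef_rot: [[0.969, 0.246, 0.002], [0.246, -0.969, 0.004], [0.002, -0.003, -1.0]]
ft_force: [-3.4, 6.1, 2.8]
opening: 29.4
finger_force: 30.0
clock: 17.05
position: [469.8, 397.6, 98.7]
eef_rot: [[0.97, 0.245, -0.004], [0.245, -0.97, -0.006], [-0.006, 0.005, -1.0]]
ft_force: [1.0, 0.1, -2.2]
opening: 29.0
finger_force: 30.0
clock: 17.45
position: [486.0, 338.0, 166.6]
eef_rot: [[0.97, 0.243, -0.001], [0.243, -0.97, -0.0], [-0.001, 0.0, -1.0]]
ft_force: [1.0, -0.5, -3.3]
opening: 29.5
finger_force: 30.0
turn z 0.0817 then shift [-115.9  653.6   66.6] pos [486.  338.  166.6] tilt [-0.0008 -0.0004] yaw 14.08 F [ 1.  -0.5 -3.3] open 29.5 t 17.45
```

```bash

python3 -m creep '0 20 0 0 0 0.04 1;-8 44 0 0 0 0.042 1;-8 46 0 0 0 0 1;-8 46 0 0 0 0 1;-8 46 0 0 0 0 1'
python3 -m creep '-8 46 0 0 0 0 1;-8 46 0 0 0 0 1;-8 46 0 0 0 0 1;-8 46 0 0 0 0 1;-8 46 0 0 0 0 1'
python3 -m creep '-8 46 0 0 0 0 1;-8 46 0 0 0 0 1;-8 46 0 0 0 0 1;-8 46 0 0 0 0 1;-8 20 0 0 0 0 1'
python3 -m creep '0 0 40 0 0 0 1;0 0 0 0 0 0 1;0 0 0 0 0 0 1'
python3 - <<'E'
from h import *
from station import arm
s=arm.read_state();delta(s,478.4,-325.8,7,9.4)
d=load("top0.npz");P=cloud(d);hsv=cv2.cvtColor(d["frame"],cv2.COLOR_BGR2HSV)
d=arm.get_image("wrist");cv2.imwrite("pics/w6.png",d["frame"]);P=cloud(d)
hsv=cv2.cvtColor(d["frame"],cv2.COLOR_BGR2HSV);m=((hsv[...,0]<7)|(hsv[...,0]>172))&(hsv[...,1]>150)&(P[...,2]>25)&(P[...,2]<40)
q=P[m];print("rim",q[:,:2].min(0),q[:,:2].max(0))
E
```

```text
clock: 17.95
position: [490.6, 135.2, 165.3]
eef_rot: [[0.986, 0.165, -0.001], [0.165, -0.986, -0.001], [-0.001, 0.001, -1.0]]
ft_force: [1.6, 0.5, -2.7]
opening: 29.4
finger_force: 30.0
clock: 18.45
position: [489.1, -98.0, 165.6]
eef_rot: [[0.986, 0.165, -0.001], [0.165, -0.986, -0.0], [-0.001, -0.0, -1.0]]
ft_force: [1.8, -0.3, -3.1]
opening: 29.5
finger_force: 30.0
clock: 18.95
position: [483.4, -307.2, 165.0]
eef_rot: [[0.987, 0.162, -0.002], [0.162, -0.987, -0.0], [-0.002, -0.0, -1.0]]
ft_force: [0.2, 0.6, -2.9]
opening: 29.2
finger_force: 30.0
clock: 19.25
position: [483.3, -303.8, 125.2]
eef_rot: [[0.986, 0.165, -0.003], [0.165, -0.986, 0.0], [-0.003, -0.001, -1.0]]
ft_force: [0.4, -0.4, -2.3]
opening: 29.4
finger_force: 30.0
turn z 0.0016 then shift [ -8.5  20.9 118.2] pos [ 483.3 -303.8  125.2] tilt [-0.0031  0.0004] yaw 9.49 F [ 0.4 -0.4 -2.3] open 29.4 t 19.25
rim [ 444.5072717  -389.93019695] [ 572.28773338 -254.46597568]
```

View pics/w6.png

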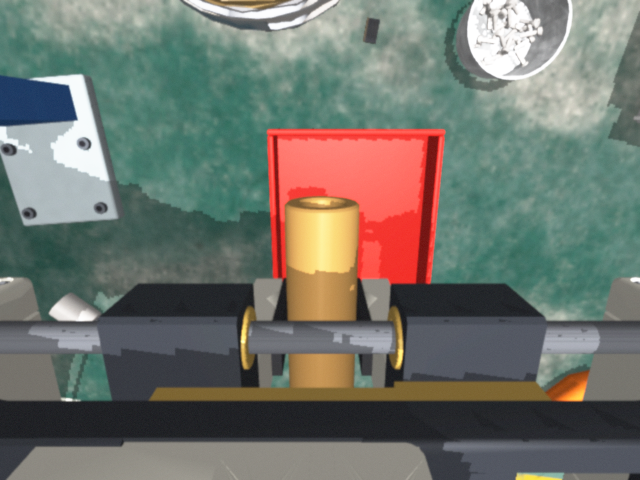

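The tray appears at columns 268–442 and is aligned with the tool. It lies about 21 mm to the +y tool side, as computed.

```bash

python3 -m creep '-6 20.5 0 0 0 0 1;0 0 40 0 0 0 1;0 0 40 0 0 0 1;0 0 25 0 0 0 1;0 0 0 0 0 0 1'
python3 - <<'E'
from h import *
from station import arm
delta(arm.read_state(),478.4,-325.8,7,9.4)
E
```

```text
clock: 19.8
position: [480.7, -323.9, 18.9]
eef_rot: [[0.986, 0.166, -0.004], [0.166, -0.986, 0.001], [-0.004, -0.002, -1.0]]
ft_force: [0.0, 0.5, -2.3]
opening: 29.3
finger_force: 30.0
turn z 0.0029 then shift [-2.6  1.5 11.9] pos [ 480.7 -323.9   18.9] tilt [-0.0043  0.0013] yaw 9.56 F [ 0.   0.5 -2.3] open 29.3 t 19.8
```

```bash

python3 -m creep '0 1.5 6 0 0 0 1;0 0 5 0 0 0 1;0 0 0 0 0 0 1;0 0 0 0 0 0 1;0 0 0 0 0 0 -0.1'
python3 -m creep '0 0 0 0 0 0 -0.1;0 0 0 0 0 0 -0.1;0 0 0 0 0 0 -0.1;0 0 0 0 0 0 -0.1;0 0 0 0 0 0 -0.1'
python3 -m creep '0 0 -10 0 0 0 -0.1;0 0 -40 0 0 0 -0.1;0 0 -45 0 0 0 -0.1;0 0 -45 0 0 0 -0.5;-15 0 -30 0 0 0 -1'
python3 -m creep '-40 0 0 0 0 0 -1;0 0 0 0 0 0 -1;0 0 0 0 0 0 -1'
python3 - <<'E'
from h import *
from station import arm
s=arm.read_state();delta(s,494.2,305.4,225,14.2)
for n in("wrist","top"):
    d=arm.get_image(n);np.savez(n+"7.npz",**d)
    P=cloud(d);hsv=cv2.cvtColor(d["frame"],cv2.COLOR_BGR2HSV);m=(hsv[...,0]>8)&(hsv[...,0]<25)&(hsv[...,1]>90)
    m&=(P[...,1]<-250)&(P[...,1]>-400)&(P[...,2]>5)&(P[...,2]<60)&(P[...,0]<580)&(P[...,0]>390)
    for c in blobs(m,40)[:2]:
        mm=np.zeros((480,640),np.uint8);cv2.drawContours(mm,[c],-1,1,-1);print(n,rect(d,c,19),np.percentile(P[mm>0][:,2],[10,50,90,99]).round(1))
E
```

```text
clock: 20.3
position: [482.9, -326.7, 10.7]
eef_rot: [[0.986, 0.166, 0.002], [0.166, -0.986, -0.001], [0.001, 0.001, -1.0]]
ft_force: [1.0, 0.3, 0.0]
opening: 33.3
finger_force: 0.0
clock: 20.8
position: [482.2, -326.4, 9.6]
eef_rot: [[0.986, 0.165, 0.0], [0.165, -0.986, -0.0], [0.0, 0.0, -1.0]]
ft_force: [-0.4, 1.1, 0.0]
opening: 48.4
finger_force: 0.0
clock: 21.3
position: [469.3, -329.4, 184.0]
eef_rot: [[0.986, 0.167, 0.004], [0.167, -0.986, -0.002], [0.004, 0.003, -1.0]]
ft_force: [0.3, -0.6, -0.0]
opening: 59.0
finger_force: 0.0
clock: 21.6
position: [427.4, -335.7, 180.9]
eef_rot: [[0.986, 0.165, 0.002], [0.165, -0.986, -0.001], [0.002, 0.001, -1.0]]
ft_force: [0.6, -0.1, 0.6]
opening: 82.5
finger_force: 0.0
turn z -0.0824 then shift [ 222.  -605.2  -44.1] pos [ 427.4 -335.7  180.9] tilt [ 0.0017 -0.0006] yaw 9.48 F [ 0.6 -0.1  0.6] open 82.5 t 21.6
wrist [ 486.1 -326.3   93.2   29.4    9.7] [26.7 32.  34.3 35.5]
```

```bash

python3 -m creep '0 0 0 0 0 -0.041 -1;0 -30 0 0 0 -0.041 -1;15 -44 0 0 0 0 -1;15 -44 0 0 0 0 -1;15 -44 0 0 0 0 -1'
python3 -m creep '15 -44 0 0 0 0 -1;15 -44 0 0 0 0 -1;15 -44 0 0 0 0 -1;15 -44 0 0 0 0 -1;15 -44 0 0 0 0 -1'
python3 -m creep '17 -44 0 0 0 0 -1;17 -44 0 0 0 0 -1;17 -44 0 0 0 0 -1;17 -44 0 0 0 0 -1;17 -44 0 0 0 0 -1'
python3 -m creep '0 0 0 0 0 0 -1;0 0 0 0 0 0 -1;0 0 0 0 0 0 -1'
python3 - <<'E'
from h import *
from station import arm
s=arm.read_state();delta(s,495.2,305.6,15.8,14.2)
E
```

```text
clock: 22.2
position: [433.4, -165.5, 179.4]
eef_rot: [[0.969, 0.245, -0.001], [0.245, -0.969, -0.0], [-0.001, 0.0, -1.0]]
ft_force: [0.5, 0.9, 0.1]
opening: 87.7
finger_force: 0.0
clock: 22.7
position: [451.8, 67.1, 179.6]
eef_rot: [[0.969, 0.247, -0.0], [0.247, -0.969, -0.0], [-0.0, 0.0, -1.0]]
ft_force: [2.0, 0.2, 0.3]
opening: 87.4
finger_force: 0.0
clock: 23.2
position: [479.9, 301.5, 179.2]
eef_rot: [[0.969, 0.247, -0.0], [0.247, -0.969, -0.001], [-0.0, 0.001, -1.0]]
ft_force: [0.9, -0.3, 1.5]
opening: 87.6
finger_force: 0.0
clock: 23.5
position: [479.7, 298.5, 179.0]
eef_rot: [[0.969, 0.246, -0.001], [0.246, -0.969, -0.001], [-0.001, 0.001, -1.0]]
ft_force: [0.0, 0.7, 0.1]
opening: 87.6
finger_force: 0.0
turn z 0.0007 then shift [ 16.8  -3.1 163.2] pos [479.7 298.5 179. ] tilt [-0.0009 -0.0011] yaw 14.24 F [0.  0.7 0.1] open 87.6 t 23.5
```

```bash

python3 -m creep '16.8 -3.1 0 0 0 0 -1;0 0 45 0 0 0 -1;0 0 45 0 0 0 -1;0 0 45 0 0 0 -1;0 0 20 0 0 0 -1'
python3 -m creep '0 0 8 0 0 0 -1;0 0 0 0 0 0 1;0 0 0 0 0 0 1;0 0 0 0 0 0 1;0 0 0 0 0 0 1'
python3 -m creep '0 0 0 0 0 0 1;0 0 0 0 0 0 1;0 0 0 0 0 0 1;0 0 0 0 0 0 1;0 0 0 0 0 0 1'
python3 -m creep '0 0 0 0 0 0 1;0 0 0 0 0 0 1;0 0 0 0 0 0 1;0 0 0 0 0 0 1;0 0 0 0 0 0 1'
python3 -m creep '0 0 -10 0 0 0 1;0 0 -30 0 0 0 1;0 0 -45 0 0 0 1;0 0 -45 0 0 0 1;0 0 0 0 0 0 1'
python3 - <<'E'
from h import *
from station import arm
s=arm.read_state();delta(s,470.5,115,130,11)
E
```

```text
clock: 24.0
position: [493.9, 302.8, 21.1]
eef_rot: [[0.97, 0.244, -0.004], [0.244, -0.97, -0.003], [-0.004, 0.002, -1.0]]
ft_force: [0.5, -0.2, -0.1]
opening: 87.4
finger_force: 0.0
clock: 24.5
position: [496.1, 306.4, 18.1]
eef_rot: [[0.969, 0.246, 0.002], [0.246, -0.969, 0.002], [0.002, -0.001, -1.0]]
ft_force: [-0.4, 0.7, -0.8]
opening: 61.1
finger_force: 0.0
clock: 25.0
position: [495.5, 305.7, 16.7]
eef_rot: [[0.969, 0.246, -0.0], [0.246, -0.969, -0.0], [-0.0, 0.0, -1.0]]
ft_force: [-0.5, -1.7, 1.4]
opening: 29.5
finger_force: 30.0
clock: 25.5
position: [495.5, 305.7, 16.6]
eef_rot: [[0.969, 0.246, -0.0], [0.246, -0.969, -0.0], [-0.0, 0.0, -1.0]]
ft_force: [-0.2, -2.0, 2.9]
opening: 29.6
finger_force: 30.0
clock: 26.0
position: [498.3, 308.7, 153.8]
eef_rot: [[0.969, 0.247, 0.008], [0.247, -0.969, 0.008], [0.01, -0.006, -1.0]]
ft_force: [0.6, 1.1, -2.8]
opening: 30.0
finger_force: 30.0
turn z 0.0574 then shift [-64.3 184.8  23.8] pos [498.3 308.7 153.8] tilt [0.0084 0.0079] yaw 14.29 F [ 0.6  1.1 -2.8] open 30.0 t 26.0
```

```bash

python3 -m creep '0 20 0 0 0 0.0574 1;-4 40 0 0 0 0 1;-5 45 0 0 0 0 1;-5 45 0 0 0 0 1;-4 33 0 0 0 0 1'
python3 -m creep '0 0 20 0 0 0 1;0 0 30 0 0 0 1;0 0 10 0 0 0 1;0 0 0 0 0 0 1;0 0 0 0 0 0 1'
python3 - <<'E'
from h import *
from station import arm
s=arm.read_state();delta(s,515.5,125.9,38.6,11)
d=arm.get_image("wrist");np.savez("w8.npz",**d);cv2.imwrite("pics/w8.png",d["frame"]);P=cloud(d)
T=(P-s["position"])@s["eef_rot"]
m=(P[...,2]>40)&(P[...,2]<60)&(abs(T[...,1])<45)&(T[...,0]>10)&(T[...,0]<60)&(d["depth"]>0)
for c in blobs(m,100)[:3]:
    mm=np.zeros((480,640),np.uint8);cv2.drawContours(mm,[c],-1,1,-1);q=T[(mm>0)&m];r=cv2.minAreaRect(q[:,:2].astype(np.float32));print(cv2.boundingRect(c),np.round([*r[0],*r[1],r[2]],1),np.percentile(P[(mm>0)&m][:,2],[5,50,95]).round(1), "y",np.percentile(q[:,1],[1,99]).round(1))
hsv=cv2.cvtColor(d["frame"],cv2.COLOR_BGR2HSV);br=(hsv[...,0]>8)&(hsv[...,0]<25)&(hsv[...,1]>90)
for v in(215,235,255):
    u=np.where(br[v,270:380])[0]+270;print("sl",v,u.min(),u.max(),((ray(d,[(u.min()+u.max())/2,v],s["position"][2]+17.4)-s["position"])@s["eef_rot"])[0].round(1))
E
```

```text
clock: 26.5
position: [512.3, 120.0, 145.6]
eef_rot: [[0.982, 0.188, -0.002], [0.188, -0.982, -0.001], [-0.002, 0.0, -1.0]]
ft_force: [0.3, 0.4, -4.1]
opening: 29.5
finger_force: 30.0
clock: 27.0
position: [513.9, 123.1, 87.0]
eef_rot: [[0.982, 0.19, -0.0], [0.19, -0.982, -0.0], [-0.0, 0.0, -1.0]]
ft_force: [0.4, 0.8, -2.5]
opening: 29.5
finger_force: 30.0
turn z -0.0009 then shift [ 2.1 -2.4 48.4] pos [513.9 123.1  87. ] tilt [-0.0001 -0.0004] yaw 10.95 F [ 0.4  0.8 -2.5] open 29.5 t 27.0
(257, 196, 55, 31) [ 34.2 -21.5  28.7  15.   89.8] [44.4 54.1 55.3] y [-35.6  -8.4]
(328, 195, 54, 32) [34.1 17.3 28.2 15.2 89.7] [44.8 54.  55.3] y [ 4.3 31.3]
sl 215 285 357 [ 44.6  -0.8 -17.4]
sl 235 286 357 [ 36.2  -0.6 -17.4]
sl 255 286 356 [ 27.5  -0.8 -17.4]
```

View pics/w8.png

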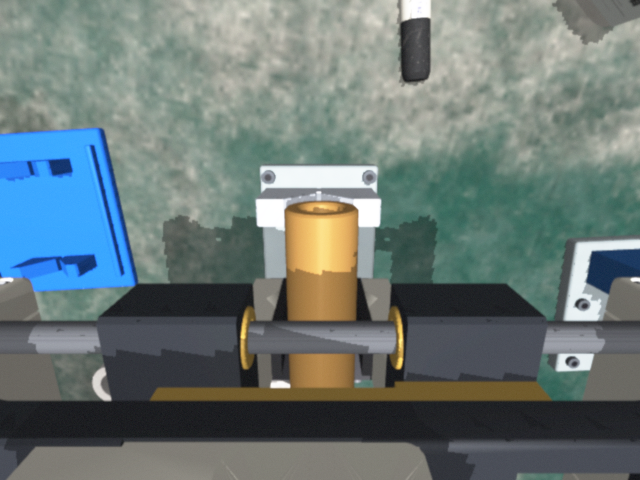

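The far V support spans columns 257–382, with its centre slightly left of the sleeve. I'll shift −1.6 in y and +2.2 in x, then go down.

```bash

python3 -m creep '2.2 -1.6 0 0 0 0 1;0 0 15 0 0 0 1;0 0 15 0 0 0 1;0 0 8 0 0 0 1;0 0 0 0 0 0 1'
python3 -m creep '0 0 0 0 0 0 1;0 0 2 0 0 0 1;0 0 0 0 0 0 1;0 0 0 0 0 0 1;0 0 0 0 0 0 1'
python3 - <<'E'
from h import *
from station import arm
delta(arm.read_state(),515.5,125.9,38.6,11)
E
```

```text
clock: 27.55
position: [515.2, 124.9, 48.2]
eef_rot: [[0.982, 0.19, -0.001], [0.19, -0.982, -0.001], [-0.001, 0.0, -1.0]]
ft_force: [-0.2, -0.4, -2.3]
opening: 29.6
finger_force: 30.0
clock: 28.05
position: [515.6, 125.0, 46.9]
eef_rot: [[0.982, 0.19, 0.0], [0.19, -0.982, 0.0], [0.0, -0.0, -1.0]]
ft_force: [-0.1, -0.2, -3.2]
opening: 29.7
finger_force: 30.0
turn z -0.0012 then shift [ 0.1 -0.9  8.3] pos [515.6 125.   46.9] tilt [0.0004 0.0002] yaw 10.93 F [-0.1 -0.2 -3.2] open 29.7 t 28.05
```

```bash

python3 -m creep '0 0 2 0 0 0 1;0 0 0 0 0 0 1;0 0 0 0 0 0 1;0 0 2 0 0 0 1;0 0 0 0 0 0 1'
python3 -m creep '0 0 2 0 0 0 1;0 0 0 0 0 0 1;0 0 1 0 0 0 1;0 0 0 0 0 0 1;0 0 0 0 0 0 1'
python3 - <<'E'
from h import *
from station import arm
delta(arm.read_state(),515.5,125.9,38.6,11)
E
```

```text
clock: 28.55
position: [515.8, 125.1, 42.8]
eef_rot: [[0.982, 0.19, 0.001], [0.19, -0.982, 0.0], [0.001, 0.0, -1.0]]
ft_force: [-1.8, 0.7, 2.4]
opening: 29.4
finger_force: 30.0
clock: 29.05
position: [515.9, 125.1, 39.8]
eef_rot: [[0.982, 0.19, 0.001], [0.19, -0.982, 0.0], [0.001, -0.0, -1.0]]
ft_force: [0.2, -0.5, 2.7]
opening: 29.4
finger_force: 30.0
turn z -0.0011 then shift [-0.2 -0.8  1.2] pos [515.9 125.1  39.8] tilt [0.0007 0.0003] yaw 10.94 F [ 0.2 -0.5  2.7] open 29.4 t 29.05
```

```bash

python3 -m creep '0 0 1 0 0 0 1;0 0 0 0 0 0 1;0 0 1 0 0 0 1;0 0 0 0 0 0 1;0 0 0 0 0 0 1'
python3 -m creep '0 0 1 0 0 0 1;0 0 0 0 0 0 1;0 0 1 0 0 0 1;0 0 0 0 0 0 1;0 0 0 0 0 0 1'
python3 - <<'E'
from h import *
from station import arm
delta(arm.read_state(),515.5,125.9,38.6,11)
E
```

```text
clock: 29.55
position: [516.0, 125.5, 38.6]
eef_rot: [[0.982, 0.19, 0.001], [0.19, -0.982, 0.001], [0.001, -0.001, -1.0]]
ft_force: [-2.7, 1.6, 11.9]
opening: 29.5
finger_force: 30.0
clock: 30.05
position: [516.4, 125.6, 38.4]
eef_rot: [[0.982, 0.191, 0.003], [0.191, -0.982, 0.001], [0.003, -0.0, -1.0]]
ft_force: [-9.2, 0.1, 30.9]
opening: 29.3
finger_force: 30.0
turn z -0.0 then shift [-0.8 -0.5 -0.2] pos [516.4 125.6  38.4] tilt [0.0026 0.001 ] yaw 11.0 F [-9.2  0.1 30.9] open 29.3 t 30.05
```

```bash

python3 -m creep '-0.5 0 -0.7 0 0 0 1;0 0 0 0 0 0 1;0 0 0 0 0 0 1;0 0 0 0 0 0 1;0 0 0 0 0 0 1'
python3 -m creep '0 0 0 0 0 0 1;0 0 0 0 0 0 1;0 0 0 0 0 0 1;0 0 0 0 0 0 1;0 0 0 0 0 0 1'
python3 - <<'E'
from h import *
from station import arm
s=arm.read_state();delta(s,515.5,125.9,38.6,11);print(s["ft_force"]@s["eef_rot"],s["ft_torque"]@s["eef_rot"])
d=arm.get_image("wrist");cv2.imwrite("pics/w9.png",d["frame"]);P=cloud(d);T=(P-s["position"])@s["eef_rot"]
hsv=cv2.cvtColor(d["frame"],cv2.COLOR_BGR2HSV);br=(hsv[...,0]>8)&(hsv[...,0]<25)&(hsv[...,1]>90)
m=np.zeros(br.shape,bool);m[190:280,270:380]=1
for v in(215,235,255):
    u=np.where(br[v,270:380])[0]+270;print(((ray(d,[(u.min()+u.max())/2,v],56)-s["position"])@s["eef_rot"])[0].round(1))
q=T[br&m];print("front x",np.percentile(q[:,0],[98,99.5]).round(1))
m=(P[...,2]>40)&(P[...,2]<58)&(abs(T[...,1])<45)&(abs(T[...,1])>18)&(T[...,0]>10)&(T[...,0]<60)
q=T[m];print("support",np.percentile(q[:,0],[2,98]).round(1),np.percentile(q[:,1],[1,99]).round(1))
t=load("top0.npz")
e=arm.get_image("top");p=cloud(e);cv2.imwrite("pics/top9.png",e["frame"])
E
```

```text
clock: 30.55
position: [516.4, 125.6, 38.5]
eef_rot: [[0.982, 0.191, 0.003], [0.191, -0.982, 0.001], [0.003, -0.001, -1.0]]
ft_force: [-3.6, 0.2, 22.1]
opening: 29.2
finger_force: 30.0
clock: 31.05
position: [516.4, 125.6, 38.5]
eef_rot: [[0.982, 0.191, 0.003], [0.191, -0.982, 0.001], [0.003, -0.001, -1.0]]
ft_force: [-4.4, -0.4, 20.6]
opening: 29.6
finger_force: 30.0
turn z -0.0002 then shift [-0.8 -0.5 -0.1] pos [516.4 125.6  38.5] tilt [0.0031 0.0012] yaw 10.99 F [-4.4 -0.4 20.6] open 29.6 t 31.05
[ -4.3659287   -0.41946915 -20.6557814 ] [ 0.17017048 -1.36906304  0.09826868]
[ 44.6  -0.6 -17.4]
[ 36.2  -0.6 -17.4]
[ 27.5  -0.6 -17.5]
front x [48.1 48.2]
support [11.  38.7] [-34.1  32.9]
```

View pics/top9.png

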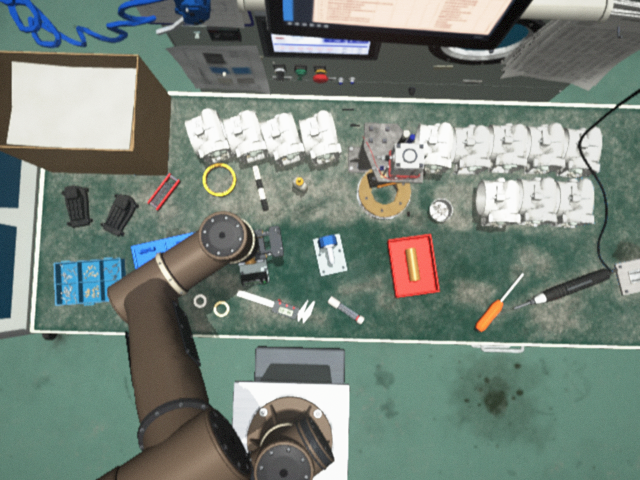

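The top view shows the reject lying in the tray at (413,264), the bystanders where they were, and the arm over the comparator. The sleeve is centred between the flanks, steady under about 20 N, so I'm handing in.

```bash
python3 -c "
from station import arm
print(arm.finish_job())"
```

```text
the job is handed in; nothing more can be done
None
```

The job is handed in (no verdict came back): the sleeve from the cradle's y = −50 mm place went fully home on the go pin and is held in the V supports under about 20 N of downward push, and the other sleeve, rejected by elimination without trying it on the pin, lies flat in the red tray.

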